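# Pack the findings pots and lower the case lid

### The arm

A 7-joint arm with a two-finger parallel gripper is mounted at the origin on the work surface. World frame = base frame: x ahead of the robot, y to its left, z up, the work surface at z = 0. Lengths are in mm, angles in rad, forces in N, time in s.
With the tool pointing down it reaches from about 425 to 1025 mm from the base axis. Payload 9.4 kg.
Tool frame: the origin (TCP) lies where the fingers leave the gripper's body, on its centre line; the fingertips stand 84 mm ahead of it and the grasp point (between the pads) lies 65 mm ahead of it (env.tip_reach is the distance from the TCP to the fingertips, in mm); z points along the fingers, y is the line along which they close (so a half turn about z gives the same grasp; the last joint's range is limited). The gripper opens to 93 mm and grips with 3 to 60 N. Pads are 15 mm wide; open, the fingers measure 128 mm over their backs; the gripper's body (75 mm by 188 mm) begins 65 mm behind the grasp point.
Start: joints at [1.026, 0.599, -0.003, 1.599, 0.002, 0.943, -0.08], TCP at [326.914, -647.11, 302.718] pointing down, gripper open.
Joint ranges: [-2.57, 2.57], [-0.35, 1.97], [-1.29, 1.29], [0.11, 2.56], [-1.05, 4.19], [0.11, 1.86], [-2.63, 2.63]. Speed limits (rad/s): [2.22, 2.22, 3.01, 3.01, 3.14, 3.14, 3.14].

### API

Orientations are given as a rotation vector (axis times angle).
In Python, from plant import env gives the robot as it stands. The module is installed in compiled form; this text tells all that it offers.
- The arm moves only by the tool drive_tool, never from a script. Its argument "commands" is a list of rows, each an object with "xyz": the shift along the tool's x, y, z scaled (see below), a list of three; "rotation": the turn, a rotation vector about the tool's x, y, z scaled (see below), a list of three. In form: [{"xyz": [tx, ty, tz], "rotation": [wx, wy, wz]}, ...]. A call has exactly 8 rows; each row is the pose to reach, as a shift and turn from the pose commanded when the call began, along the tool's axes at that moment, turning the shorter way round; what a row does not reach only later rows make up. The controller multiplies each number of a shift by 0.25 m and each number of a turn by 360 degrees. A row lasts 1/10 s, in which the tool goes at most 50 mm and 8.59 degrees, less where a joint would pass 70% of its speed; a pose out of reach is approached as far as the arm can. A call with a number of a shift or a turn outside -1 to 1 is refused whole. A call with a gripper value outside its range is refused whole. "gripper" is the finger opening in mm, from 0 to 93, set as the call begins (left out, the last holds). The fingers move at their own pace and stop on an object; "force" is the grip in N (left out, the last holds). Time passes only in rows, so rows that repeat a pose let the fingers close, or fill a call up. It gives the time, the measured TCP pose, the force, the opening and the grip force at its end, in the units of the state.
- env.sense(): the state, without advancing time (a new reading comes with each control period).
- env.get_image(name): name is "side" or "top" or "wrist"; returns (picture, depth): 400x640x3 uint8, red, green, blue; 400x640 float32, mm along the optical axis (not along the pixel's ray), 0 where there is no reading.
- env.calibration(name): a dict with "camera_matrix" (3x3 intrinsics, pixels), "cam_to_world" (4x4, takes a point from camera to world coordinates). Camera axes: x right, y down, z forward; pixel columns grow to the right and rows downward; lengths in mm; the calibration is good to about 2 mm. A picture is of the moment at which its call begins: read the wrist's pose just before it. calibration takes no time and is no camera call; for the wrist camera it gives the pose at the moment of the call.
- env.close_job(): hands the job in; it is judged then, once.
The state is a dict: "t": time; "joint_positions": joint angles; "joint_velocities": joint speeds; "effort": joint torques, N m; "position": TCP position; "orientation": TCP orientation; "wrist_force": force on the tool from outside, world axes, zero at the start; "wrist_torque": the same for the moment, N m; "grip_width": opening from 0.0 (shut) to 1.0 (fully open); "gripper_force": force on a finger pad.
Only numpy, scipy, OpenCV 4.12 (cv2) and the standard library are available. Lean on these libraries where they do the work, as an engineer would, in place of code of your own. Each camera call takes 0.05 s, during which the arm holds its last target. There are 200 camera calls.

### The job

Put the three white pots away in the wooden case on the jeweller's bench: slide them one by one, upright and without lifting them off the bench, through the open mouth into the lane between the two rails until all three stand in single file fully inside. Then lower the hinged lid gently until it is fully closed over them, without slamming it. Leave the spray bottle, the steel block and the little stand where they are.

Things in the scene. Friction and masses are not known exactly. Their poses are not given: they have to be found in the camera images.
- case: (sizes in mm) fixed bottomless wooden case: two rails 56 high, 12 thick, 64 apart inside, ending at a stop 178 from the mouth; its floor is the bench. Origin: centre of the open mouth, on the bench; +x points into the lane, z up, centre line y = 0. Before the mouth, splayed guides 48 high widen it from 64 at x = 0 to 110 at x = -40. A pot is fully inside with its centre over 29 past the mouth.
- lid (a joint): lid hinge angle in rad: 0 = closed flat on the rails, about 1.57 = upright; starts raised. A stiff friction hinge: the lid stays where it is left and needs some 1 to 2 N at its free end to move.
- lid_hinge (a point): point on the hinge axis (across the lane) at the lid underside, on the lane's middle plane, at x = 190, z = 56 of the case. The dark wooden lid is a plate 198 long (hinge to free end), 88 wide, 8 thick. A brass knob, 16 across and 16 high, stands on its outer face 125 from the hinge.
- lid_edge (a point): middle of the lid's free end, on its outer (top) face, 198 from the hinge; 64 above the bench and 8 in front of the mouth when closed. Under it hangs a flap 58 wide, 6 thick, reaching 40 below the lid's underside, which closes the mouth (inner face 2 in front of it).
- pot_a: one of three identical round white plastic pots with caps, diameter 56, height 44, 0.12 kg or so, standing loose on the bench; origin at the centre of its underside, z up
- pot_b: one of three identical round white plastic pots with caps, diameter 56, height 44, 0.12 kg or so, standing loose on the bench; origin at the centre of its underside, z up
- pot_c: one of three identical round white plastic pots with caps, diameter 56, height 44, 0.12 kg or so, standing loose on the bench; origin at the centre of its underside, z up
- spray: bystander: clear bottle with a white cap, diameter 52, height 130, origin at the centre of its underside. The robot must not shift it.
- block: bystander: square steel bench block 65 x 65 x 20, origin at the centre of its underside. The robot must not shift it.
- stand: bystander: small display stand, 85 square dark wood foot, grey post and a dark square steel plate on top, height 75, origin at the centre of its underside. The robot must not shift it.

How it is judged:
By the outcome, as a careful person would: the job done as asked, in the order asked, and still so for the second after the job is handed in, with the robot touching nothing.
It also fails if it takes over 67 s, if anything falls off the work surface, if the arm or the gripper's body presses on something with over 40 N, if the wrist force passes 120 N, or if a joint passes its speed limit or range.

## Working session

There is one attempt and no reset: what is moved stays moved. The work goes in short steps, Python scripts to look and compute and a tool call to move; the robot and the scene stay as the last step left them, time stands still between calls to the robot, and variables do not carry over. Pictures are saved under pics/ and viewed, at most 10 in all, crops included, and the job is handed in when it is done.

Besides the shell and the picture viewer there is one more tool, called after ">>>" as name(argument=value, ...) on one line, values as JSON. drive_tool: Moves the arm, as the interface text tells. Shifts and turns lie within -1 to 1; 1 stands for 0.25 m of shift or 360 degrees of turn. Its arguments: {"type":"object","properties":{"commands":{"type":"array","items":{"type":"object","properties":{"xyz":{"type":"array","items":{"type":"number","minimum":-1,"maximum":1}},"rotation":{"type":"array","items":{"type":"number","minimum":-1,"maximum":1}}}}},"gripper":{"type":"number"},"force":{"type":"number"}},"required":["commands"]}

```bash
mkdir -p pics; cat > h.py <<'E'
import numpy as np,cv2
from plant import env
def cloud(name):
    c=env.calibration(name);im,d=env.get_image(name)
    K=np.array(c["camera_matrix"]);T=np.array(c["cam_to_world"])
    v,u=np.mgrid[0:400,0:640]
    P=np.stack([(u-K[0,2])/K[0,0]*d,(v-K[1,2])/K[1,1]*d,d],-1)@T[:3,:3].T+T[:3,3]
    P[d==0]=np.nan
    return im,d,P
def save(im,n): cv2.imwrite(f"pics/{n}.png",im[:,:,::-1])
E
python3 - <<'E'
from h import *
np.set_printoptions(precision=3,suppress=True)
for n in("top","side"):
    im,d,P=cloud(n);save(im,n+"0");np.save(n+"0.npy",P);c=env.calibration(n);print(n,c["camera_matrix"],c["cam_to_world"])
s=env.sense();print(s)
E
```

```text
top [[479.296   0.    326.606]
 [  0.    479.296 202.313]
 [  0.      0.      1.   ]] [[   0.021   -0.998    0.051  554.29 ]
 [  -1.      -0.022   -0.021    2.05 ]
 [   0.022   -0.051   -0.998 1213.761]
 [   0.       0.       0.       1.   ]]
side [[415.52    0.    325.929]
 [  0.    415.52  197.486]
 [  0.      0.      1.   ]] [[   0.978   -0.14     0.152  481.713]
 [  -0.207   -0.67     0.713 -700.677]
 [   0.002   -0.729   -0.685  734.964]
 [   0.       0.       0.       1.   ]]
{'t': 0.1, 'joint_positions': array([ 1.026,  0.6  , -0.003,  1.6  ,  0.002,  0.943, -0.08 ]), 'joint_velocities': array([-0.   , -0.003,  0.   , -0.003, -0.   , -0.001, -0.001]), 'effort': array([  0.006, -76.655,   1.502, -25.294,  -0.052,   0.014,   0.   ]), 'position': array([ 326.775, -646.82 ,  301.956]), 'orientation': array([-3.055, -0.728,  0.001]), 'wrist_force': array([-0.255, -0.706,  0.336]), 'wrist_torque': array([-0.015,  0.017,  0.029]), 'gripper_force': 0.0, 'grip_width': 0.9991548883087805}
```

View pics/top0.png

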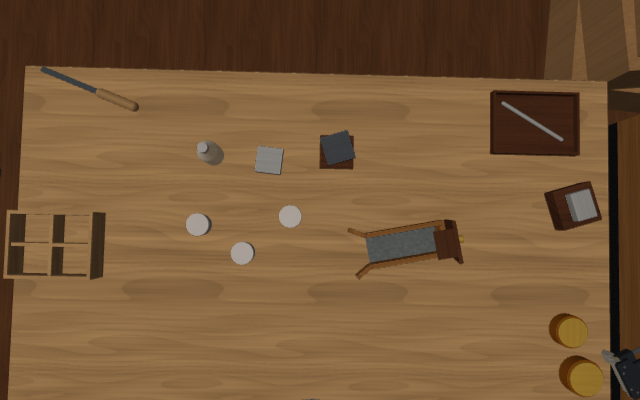

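View pics/side0.png

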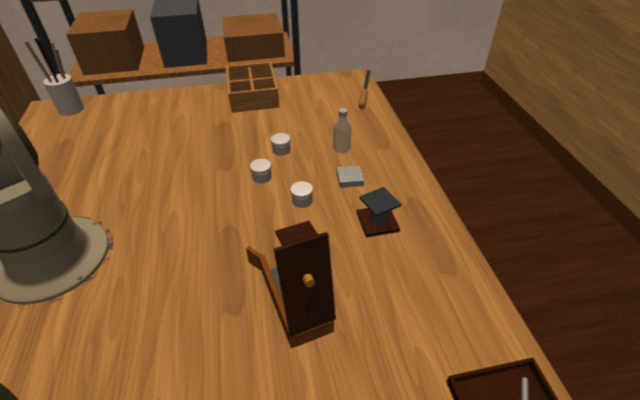

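The top view shows pots at about (198,225), (242,253) and (290,216). The case mouth is near (365,250) with its lane running right to the raised lid near (450,243). The spray is at (207,151), the block at (269,160) and the stand at (337,150). The side view confirms the layout, with the lid upright and its knob facing away from the lane.

```bash
cat > meas.py <<'E'
from h import *
def pots(P,im,zc=44):
    m=((P[...,2]>36)&(P[...,2]<54)&(im.min(-1)>150)).astype(np.uint8)
    n,l,s,c=cv2.connectedComponentsWithStats(m)
    r=[]
    for i in range(1,n):
        if s[i,4]>60:
            q=P[l==i]; e,R=cv2.minEnclosingCircle(q[:,:2].astype(np.float32)); r.append((np.round(c[i]),np.round(e,1),round(R,1),np.round(np.median(q,0),1)))
    return r
E
python3 - <<'E'
from meas import *
for n in("top","side"):
    P=np.load(n+"0.npy");im=cv2.imread(f"pics/{n}0.png")
    print(n)
    for r in pots(P,im):print(r)
    # bench height
    x,y,z=P[...,0],P[...,1],P[...,2]
    reg=(x>350)&(x<560)&(y>-350)&(y<0)
    print("bench med",np.nanmedian(z[reg]))
    for lo,hi,nm in((40,56,'guides'),(50,66,'rails'),(70,300,'lid')):
        m=reg&(z>lo)&(z<hi)
        k,l,s,c=cv2.connectedComponentsWithStats(m.astype(np.uint8))
        for i in range(1,k):
            if s[i,4]>25:
                q=P[l==i];b=cv2.minAreaRect(q[:,:2].astype(np.float32));print(nm,s[i,4],np.round(cv2.boxPoints(b)).tolist(),np.round([q[:,2].min(),np.median(q[:,2]),q[:,2].max()]))
    # bystanders
    m=(x>560)&(x<800)&(y>-100)&(y<350)&(z>12)
    k,l,s,c=cv2.connectedComponentsWithStats(m.astype(np.uint8))
    for i in range(1,k):
        if s[i,4]>40:
            q=P[l==i];print('other',s[i,:4],np.round(q.min(0)),np.round(q.max(0)))
im=cv2.imread("pics/top0.png")
cv2.imwrite("pics/crop.png",cv2.resize(im[195:290,335:475],None,fx=5,fy=5,interpolation=cv2.INTER_CUBIC))
E
```

```text
top
(array([290., 216.]), array([578.7,  66.9]), 26.1, array([578.6,  66.2,  44.3]))
(array([242., 252.]), array([487.9, 180.9]), 25.6, array([488.6, 179.5,  44. ]))
bench med 1.0809626055413446
guides 82 [[530.0, -120.0], [540.0, -123.0], [553.0, -79.0], [543.0, -76.0]] [42. 48. 55.]
guides 33 [[533.0, -148.0], [549.0, -185.0], [559.0, -181.0], [543.0, -144.0]] [43. 54. 56.]
guides 39 [[480.0, -262.0], [486.0, -292.0], [498.0, -290.0], [492.0, -260.0]] [40. 54. 56.]
guides 43 [[470.0, -213.0], [480.0, -261.0], [492.0, -258.0], [482.0, -211.0]] [41. 54. 56.]
guides 136 [[430.0, -101.0], [468.0, -177.0], [485.0, -169.0], [447.0, -93.0]] [41. 49. 56.]
rails 253 [[530.0, -122.0], [558.0, -268.0], [570.0, -266.0], [542.0, -120.0]] [50. 56. 64.]
rails 336 [[456.0, -136.0], [486.0, -293.0], [498.0, -291.0], [468.0, -134.0]] [50. 56. 62.]
lid 801 [[478.0, -250.0], [494.0, -323.0], [566.0, -308.0], [551.0, -234.0]] [ 71. 249. 257.]
other [320 130  36  39] [702. -88.  12.] [787.  -3.  82.]
other [196 140  28  26] [703. 238.  12.] [754. 290. 136.]
other [255 146  29  29] [683.  89.  12.] [753.
[... 368 characters left out ...]
44.4]))
bench med 1.0318012421848834
guides 304 [[430.0, -100.0], [496.0, -329.0], [522.0, -322.0], [456.0, -93.0]] [40. 50. 56.]
rails 445 [[457.0, -137.0], [494.0, -325.0], [506.0, -322.0], [469.0, -134.0]] [50. 56. 65.]
rails 142 [[494.0, -322.0], [495.0, -333.0], [559.0, -328.0], [558.0, -317.0]] [51. 61. 66.]
lid 4207 [[479.0, -249.0], [495.0, -331.0], [568.0, -317.0], [552.0, -235.0]] [ 70. 193. 255.]
other [333 108  18  43] [706. 233.  12.] [758. 275. 132.]
other [280 133  10  19] [560. 259.  13.] [584. 313.  48.]
other [336 166  28  19] [686.  86.  12.] [755. 156.  25.]
other [292 181  21  24] [560.  33.  12.] [608.  91.  48.]
other [356 187  45  47] [705. -91.  12.] [790.  -5.  79.]
```

View pics/crop.png

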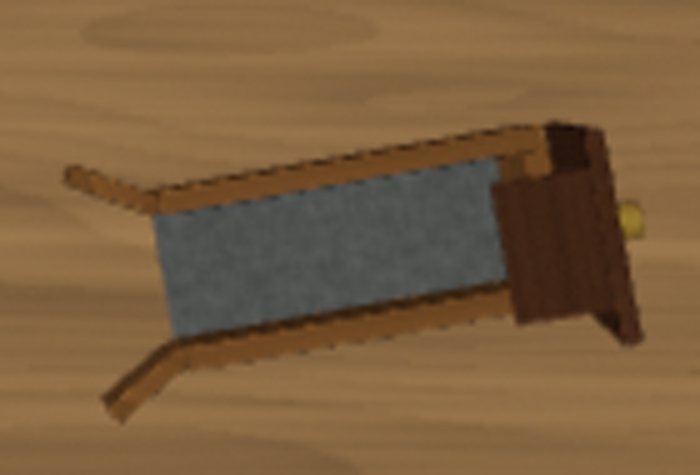

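The crop shows the mouth edge running from (155,215) to (175,335), with both guides splayed and the lane clear. The lid leans slightly towards the mouth and its flap hangs over the deep end of the lane. The plan is to drag each pot by a light grip to about 60 mm before the mouth, then push it in from behind.

Mouth is at about (499.5, -129) and the lane direction is (0.188, -0.982).

>>> drive_tool(commands=[{"xyz": [0, 0, -0.2], "rotation": [0, 0, -0.02]}, {"xyz": [0, 0, -0.4], "rotation": [0, 0, -0.04]}, {"xyz": [0.15, -0.14, -0.4], "rotation": [0, 0, -0.06]}, {"xyz": [0.3, -0.28, -0.4], "rotation": [0, 0, -0.08]}, {"xyz": [0.44, -0.42, -0.4], "rotation": [0, 0, -0.1]}, {"xyz": [0.58, -0.56, -0.4], "rotation": [0, 0, -0.12]}, {"xyz": [0.72, -0.69, -0.4], "rotation": [0, 0, -0.14]}, {"xyz": [0.86, -0.82, -0.4], "rotation": [0, 0, -0.16]}], gripper=93, force=8)

```text
t: 0.9
position: [426.6, -365.0, 402.6]
orientation: [-2.321, -2.116, 0.0]
wrist_force: [0.3, -0.0, -0.6]
grip_width: 0.998
gripper_force: 0.0
```

```bash
cat > go.py <<'E'
import sys,numpy as np
from scipy.spatial.transform import Rotation as R
from plant import env
# target in case frame: u (out of lane), w (along n), z, all mm
a=np.array([.188,-.982,0]);n=np.array([.982,.188,0]);M=np.array([499.5,-129,0])
def rep(u,w,z):
    s=env.sense();Q=R.from_rotvec(s["orientation"])
    T=M-u*a+w*n+np.array([0,0,z])
    G=R.from_matrix(np.column_stack([-a,n,[0,0,-1]]))
    p=s["position"]-M
    print("t",s["t"],"now u,w,z",np.round([-p@a,p@n,p[2]],1),"F",np.round(s["wrist_force"],1))
    print("shift",np.round(Q.inv().apply(T-s["position"])/250,3),"turn",np.round((Q.inv()*G).as_rotvec()/2/np.pi,4),"q",np.round(s["joint_positions"],2))
if __name__=="__main__": rep(*map(float,sys.argv[1:4]))
E
python3 go.py 175 115.5 300
```

```text
t 0.9 now u,w,z [-218.  -116.   402.6] F [ 0.3 -0.  -0.6]
shift [1.768 0.453 0.41 ] turn [-0.     -0.     -0.0448] q [ 0.85  0.32 -0.32  1.84  0.12  1.    0.39]
```

>>> drive_tool(commands=[{"xyz": [0.15, 0.04, 0], "rotation": [0, 0, -0.01]}, {"xyz": [0.32, 0.08, 0], "rotation": [0, 0, -0.02]}, {"xyz": [0.5, 0.12, 0], "rotation": [0, 0, -0.03]}, {"xyz": [0.66, 0.16, 0], "rotation": [0, 0, -0.04]}, {"xyz": [0.82, 0.2, 0], "rotation": [0, 0, -0.0448]}, {"xyz": [0.98, 0.25, 0], "rotation": [0, 0, -0.0448]}, {"xyz": [0.98, 0.25, 0], "rotation": [0, 0, -0.0448]}, {"xyz": [0.98, 0.25, 0], "rotation": [0, 0, -0.0448]}])

```text
t: 1.7
position: [512.5, -128.7, 402.4]
orientation: [-2.005, -2.418, 0.001]
wrist_force: [-0.7, 0.3, 0.4]
grip_width: 0.999
gripper_force: 0.0
```

```bash
python3 go.py 175 115.5 200; python3 go.py 175 115.5 94; python3 - <<'E'
from meas import *
im,d,P=cloud("wrist");save(im,"w1");np.save("w1.npy",P)
for r in pots(P,im):print(r)
a=np.array([.188,-.982,0]);n=np.array([.982,.188,0]);M=np.array([499.5,-129,0])
print(np.nanmin(P[...,0]),np.nanmax(P[...,0]),np.nanmin(P[...,1]),np.nanmax(P[...,1]))
E
```

```text
t 1.7 now u,w,z [ -2.2  12.8 402.4] F [-0.7  0.3  0.4]
shift [0.71  0.409 0.81 ] turn [-0.0001 -0.     -0.0005] q [ 0.51  0.29 -0.48  1.9   0.16  0.99  0.15]
t 1.7 now u,w,z [ -2.2  12.8 402.4] F [-0.7  0.3  0.4]
shift [0.71  0.409 1.234] turn [-0.0001 -0.     -0.0005] q [ 0.51  0.29 -0.48  1.9   0.16  0.99  0.15]
(array([402.,  27.]), array([579.8,  66. ]), 27.1, array([579.6,  66.2,  43.7]))
-16.100679052104 2079.208418938328 -656.9567649956512 255.77795847293743
```

View pics/w1.png

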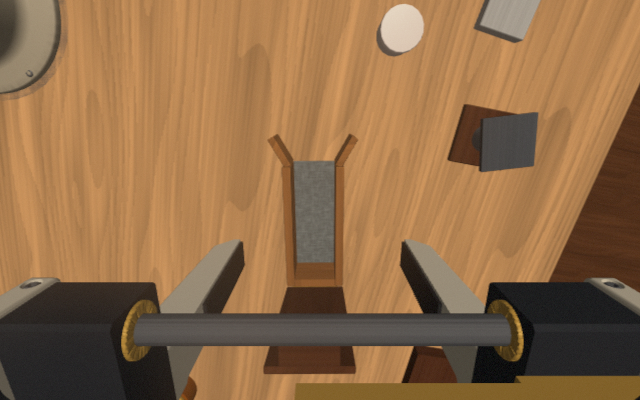

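The wrist view shows pot A at (402,27). The case is square to the tool, with rail inner edges at columns 294 and 336, the mouth at row 161 and the stop at row 263. I'll refine the case pose from this cloud.

```bash
python3 - <<'E'
from h import *
P=np.load("w1.npy")
L=P[165:262,275:292];R=P[165:262,338:350]
a=np.array([.188,-.982,0]);n=np.array([.982,.188,0]);M=np.array([499.5,-129,0])
Q=P-M; X=Q@a; W=Q@n; Z=P[...,2]
for nm,sl in(("L",(slice(130,285),slice(260,316))),("R",(slice(130,285),slice(316,375)))):
    m=np.zeros(Z.shape,bool);m[sl]=True
    m&=(Z>52)&(Z<60)
    print(nm,np.round(np.percentile(Z[m],50),1),"X",np.round(np.percentile(X[m],[0,1,99]),1))
    for lo in range(0,180,40):
        k=m&(X>lo)&(X<lo+40)
        if k.sum():print(lo,np.round([W[k].min(),np.median(W[k]),W[k].max()],1))
# guide end
for sl in((slice(130,162),slice(262,316)),(slice(130,162),slice(316,365))):
    m=np.zeros(Z.shape,bool);m[sl]=True;m&=(Z>42)&(Z<52);print("guide X",X[m].min(),X[m].max(),W[m].min(),W[m].max())
E
```

```text
L 55.4 X [ -0.6   0.9 186.6]
0 [-44.1 -37.8 -32.1]
40 [-43.9 -37.8 -32. ]
80 [-44.  -37.5 -31.8]
120 [-43.9 -37.4 -31.8]
160 [-43.8 -28.1   1.8]
R 55.5 X [-1.100e+00 -1.000e-01  1.867e+02]
0 [31.7 37.5 43.5]
40 [31.9 37.8 43.9]
80 [32.3 38.2 43.3]
120 [32.7 37.7 44. ]
160 [ 3.3 30.9 44.3]
guide X -42.41956774914874 -7.547288616321596 -61.85791070531655 -34.87542264652563
guide X -42.140960259937685 -6.559666096605315 33.492897489322914 62.26595668005197
```

>>> drive_tool(commands=[{"xyz": [0.13, 0.08, 0.1], "rotation": [0, 0, 0]}, {"xyz": [0.26, 0.15, 0.2], "rotation": [0, 0, 0]}, {"xyz": [0.39, 0.22, 0.35], "rotation": [0, 0, 0]}, {"xyz": [0.5, 0.29, 0.5], "rotation": [0, 0, 0]}, {"xyz": [0.62, 0.36, 0.65], "rotation": [0, 0, 0]}, {"xyz": [0.715, 0.41, 0.75], "rotation": [0, 0, 0]}, {"xyz": [0.715, 0.41, 0.8], "rotation": [0, 0, 0]}, {"xyz": [0.715, 0.41, 0.8], "rotation": [0, 0, 0]}])

```text
t: 2.55
position: [579.7, 63.7, 200.6]
orientation: [-2.007, -2.414, 0.006]
wrist_force: [0.3, -0.8, -0.2]
grip_width: 1.0
gripper_force: 0.0
```

>>> drive_tool(commands=[{"xyz": [0, 0, 0.1], "rotation": [0, 0, 0]}, {"xyz": [0, 0, 0.2], "rotation": [0, 0, 0]}, {"xyz": [0, 0, 0.3], "rotation": [0, 0, 0]}, {"xyz": [0, 0, 0.38], "rotation": [0, 0, 0]}, {"xyz": [0, 0, 0.43], "rotation": [0, 0, 0]}, {"xyz": [0, 0, 0.43], "rotation": [0, 0, 0]}, {"xyz": [0, 0, 0.43], "rotation": [0, 0, 0]}, {"xyz": [0, 0, 0.43], "rotation": [0, 0, 0]}])

```text
t: 3.35
position: [581.1, 64.6, 96.4]
orientation: [2.008, 2.414, 0.002]
wrist_force: [0.2, -0.0, 0.1]
grip_width: 0.999
gripper_force: 0.0
```

>>> drive_tool(commands=[{"xyz": [0, 0, 0], "rotation": [0, 0, 0]}, {"xyz": [0, 0, 0], "rotation": [0, 0, 0]}, {"xyz": [0, 0, 0], "rotation": [0, 0, 0]}, {"xyz": [0, 0, 0], "rotation": [0, 0, 0]}, {"xyz": [0, 0, 0], "rotation": [0, 0, 0]}, {"xyz": [0, 0, 0], "rotation": [0, 0, 0]}, {"xyz": [0, 0, 0], "rotation": [0, 0, 0]}, {"xyz": [0, 0, 0], "rotation": [0, 0, 0]}], gripper=45, force=6)

```text
t: 4.15
position: [580.5, 65.0, 95.2]
orientation: [-2.008, -2.416, 0.0]
wrist_force: [-1.6, -0.8, 2.5]
grip_width: 0.599
gripper_force: 6.0
```

```bash
python3 go.py 60 0 94
```

```text
t 4.15 now u,w,z [175.3 116.   95.2] F [-1.6 -0.8  2.5]
shift [-0.464 -0.462  0.005] turn [-0.      0.     -0.0008] q [-0.02  0.74 -0.28  2.05  0.49  0.41 -0.5 ]
```

>>> drive_tool(commands=[{"xyz": [-0.04, -0.04, 0.004], "rotation": [0, 0, 0]}, {"xyz": [-0.11, -0.11, 0.004], "rotation": [0, 0, 0]}, {"xyz": [-0.19, -0.19, 0.004], "rotation": [0, 0, 0]}, {"xyz": [-0.27, -0.27, 0.004], "rotation": [0, 0, 0]}, {"xyz": [-0.35, -0.35, 0.004], "rotation": [0, 0, 0]}, {"xyz": [-0.42, -0.42, 0.004], "rotation": [0, 0, 0]}, {"xyz": [-0.464, -0.462, 0.004], "rotation": [0, 0, 0]}, {"xyz": [-0.464, -0.462, 0.004], "rotation": [0, 0, 0]}])

```text
t: 4.95
position: [486.9, -72.6, 94.6]
orientation: [2.011, 2.413, -0.002]
wrist_force: [-2.5, -4.8, 8.9]
grip_width: 0.604
gripper_force: 6.0
```

>>> drive_tool(commands=[{"xyz": [0, 0, 0], "rotation": [0, 0, 0]}, {"xyz": [0, 0, 0], "rotation": [0, 0, 0]}, {"xyz": [0, 0, 0], "rotation": [0, 0, 0]}, {"xyz": [0, 0, 0], "rotation": [0, 0, 0]}, {"xyz": [0.06, 0, 0], "rotation": [0, 0, 0]}, {"xyz": [0.14, 0, 0], "rotation": [0, 0, 0]}, {"xyz": [0.22, 0, 0], "rotation": [0, 0, 0]}, {"xyz": [0.22, 0, 0], "rotation": [0, 0, 0]}], gripper=93)

```text
t: 5.75
position: [478.0, -13.3, 94.1]
orientation: [-2.002, -2.419, -0.002]
wrist_force: [0.1, 0.1, 0.3]
grip_width: 0.999
gripper_force: 0.0
```

>>> drive_tool(commands=[{"xyz": [0, 0, 0], "rotation": [0, 0, 0]}, {"xyz": [0, 0, 0], "rotation": [0, 0, 0]}, {"xyz": [0, 0, 0], "rotation": [0, 0, 0]}, {"xyz": [0, 0, 0], "rotation": [0, 0, 0]}, {"xyz": [0, 0, 0], "rotation": [0, 0, 0]}, {"xyz": [0, 0, 0], "rotation": [0, 0, 0]}, {"xyz": [0, 0, 0], "rotation": [0, 0, 0]}, {"xyz": [0, 0, 0], "rotation": [0, 0, 0]}], gripper=12)

```text
t: 6.55
position: [478.2, -16.1, 94.2]
orientation: [-2.008, -2.416, 0.0]
wrist_force: [0.4, -0.4, 0.1]
grip_width: 0.361
gripper_force: 0.0
```

```bash
python3 go.py 0 0 94;python3 - <<'E'
from meas import *
im,d,P=cloud("wrist");save(im,"w2");np.save("w2.npy",P)
im,d,P=cloud("top")
for r in pots(P,im):print(r)
E
```

```text
t 6.55 now u,w,z [114.9   0.3  94.2] F [ 0.4 -0.4  0.1]
shift [-0.46   0.001  0.001] turn [-0.     -0.     -0.0009] q [ 0.04  0.68 -0.17  2.3   0.58  0.2  -0.49]
(array([197., 224.]), array([554.7, 290.8]), 25.7, array([554.6, 290.8,  44.4]))
(array([242., 253.]), array([487.9, 180.7]), 26.1, array([487.1, 180.5,  44.3]))
```

View pics/w2.png

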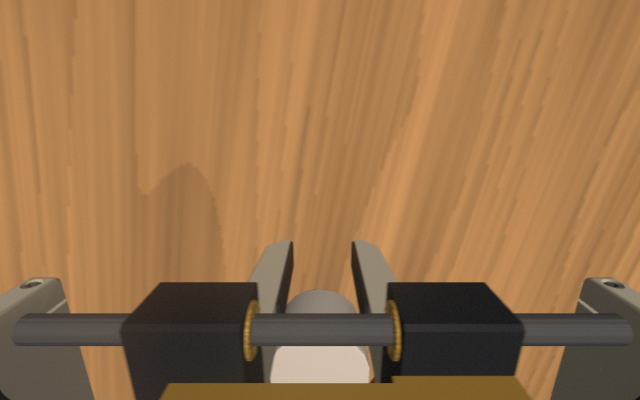

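>>> drive_tool(commands=[{"xyz": [0, 0, 0], "rotation": [0, 0, 0]}, {"xyz": [0, 0, 0], "rotation": [0, 0, 0]}, {"xyz": [0, 0, 0], "rotation": [0, 0, 0]}, {"xyz": [-0.04, 0, 0], "rotation": [0, 0, 0]}, {"xyz": [-0.08, 0, 0], "rotation": [0, 0, 0]}, {"xyz": [-0.12, 0, 0], "rotation": [0, 0, 0]}, {"xyz": [-0.16, 0, 0], "rotation": [0, 0, 0]}, {"xyz": [-0.2, 0, 0], "rotation": [0, 0, 0]}])

```text
t: 7.45
position: [487.4, -66.4, 94.2]
orientation: [2.009, 2.415, -0.0]
wrist_force: [-1.3, 1.3, 0.0]
grip_width: 0.128
gripper_force: 0.4
```

>>> drive_tool(commands=[{"xyz": [-0.04, 0, 0], "rotation": [0, 0, 0]}, {"xyz": [-0.08, 0, 0], "rotation": [0, 0, 0]}, {"xyz": [-0.12, 0, 0], "rotation": [0, 0, 0]}, {"xyz": [-0.16, 0, 0], "rotation": [0, 0, 0]}, {"xyz": [-0.2, 0, 0], "rotation": [0, 0, 0]}, {"xyz": [-0.23, 0, 0], "rotation": [0, 0, 0]}, {"xyz": [-0.26, 0, 0], "rotation": [0, 0, 0]}, {"xyz": [-0.26, 0, 0], "rotation": [0, 0, 0]}])

```text
t: 8.25
position: [499.3, -130.4, 94.2]
orientation: [2.01, 2.414, -0.001]
wrist_force: [-0.2, -1.1, -0.0]
grip_width: 0.132
gripper_force: 0.0
```

```bash
python3 go.py 60 0 200
```

```text
t 8.25 now u,w,z [-1.3 -0.5 94.2] F [-0.2 -1.1 -0. ]
shift [ 0.245  0.    -0.423] turn [-0.      0.0001 -0.0011] q [ 0.33  0.7  -0.26  2.21  0.62  0.3  -0.29]
```

>>> drive_tool(commands=[{"xyz": [0.04, 0, -0.04], "rotation": [0, 0, 0]}, {"xyz": [0.12, 0, -0.16], "rotation": [0, 0, 0]}, {"xyz": [0.26, 0.02, -0.24], "rotation": [0, 0, 0]}, {"xyz": [0.42, 0.05, -0.24], "rotation": [0, 0, 0]}, {"xyz": [0.58, 0.09, -0.24], "rotation": [0, 0, 0]}, {"xyz": [0.74, 0.13, -0.24], "rotation": [0, 0, 0]}, {"xyz": [0.9, 0.17, -0.24], "rotation": [0, 0, 0]}, {"xyz": [1.0, 0.19, -0.24], "rotation": [0, 0, 0]}])

```text
t: 9.05
position: [499.5, 130.1, 155.1]
orientation: [-2.003, -2.42, -0.003]
wrist_force: [0.7, 1.0, 0.5]
grip_width: 0.124
gripper_force: 0.0
```

>>> drive_tool(commands=[{"xyz": [0.08, 0, 0], "rotation": [0, 0, 0]}, {"xyz": [0.16, 0, 0], "rotation": [0, 0, 0]}, {"xyz": [0.22, 0, 0], "rotation": [0, 0, 0]}, {"xyz": [0.22, 0, 0], "rotation": [0, 0, 0]}, {"xyz": [0.22, 0, 0], "rotation": [0, 0, 0]}, {"xyz": [0.22, 0, 0], "rotation": [0, 0, 0]}, {"xyz": [0.22, 0, 0], "rotation": [0, 0, 0]}, {"xyz": [0.22, 0, 0], "rotation": [0, 0, 0]}], gripper=93)

```text
t: 9.85
position: [490.3, 178.5, 154.2]
orientation: [2.01, 2.414, -0.001]
wrist_force: [0.5, -0.2, 1.1]
grip_width: 0.768
gripper_force: 0.0
```

```bash
python3 go.py 305.2 47.7 94; python3 - <<'E'
from meas import *
im,d,P=cloud("top")
for r in pots(P,im):print(r)
a=np.array([.188,-.982,0]);n=np.array([.982,.188,0]);M=np.array([499.5,-129,0])
X=(P-M)@a;W=(P-M)@n
m=(abs(W)<30)&(X>-60)&(X<110)&(P[...,2]>36)&(P[...,2]<50)&(im.min(-1)>110)
print(m.sum(),cv2.minEnclosingCircle(np.stack([X[m],W[m]],-1).astype(np.float32)))
E
```

```text
t 9.85 now u,w,z [303.7  48.8 154.2] F [ 0.5 -0.2  1.1]
shift [ 0.006 -0.004  0.241] turn [-0.      0.     -0.0011] q [-0.24  0.6  -0.32  2.17  0.44  0.43 -0.72]
(array([195., 223.]), array([555.2, 291.1]), 26.1, array([559. , 294.9,  44.5]))
(array([384., 248.]), array([ 507.1, -164.9]), 25.9, array([ 506. , -165.3,   44.6]))
405 ((37.4022216796875, -0.8080878257751465), 27.694063186645508)
```

>>> drive_tool(commands=[{"xyz": [0.005, -0.004, 0], "rotation": [0, 0, 0]}, {"xyz": [0.005, -0.004, 0], "rotation": [0, 0, 0]}, {"xyz": [0.005, -0.004, 0.02], "rotation": [0, 0, 0]}, {"xyz": [0.005, -0.004, 0.08], "rotation": [0, 0, 0]}, {"xyz": [0.005, -0.004, 0.16], "rotation": [0, 0, 0]}, {"xyz": [0.005, -0.004, 0.22], "rotation": [0, 0, 0]}, {"xyz": [0.005, -0.004, 0.24], "rotation": [0, 0, 0]}, {"xyz": [0.005, -0.004, 0.24], "rotation": [0, 0, 0]}])

```text
t: 10.7
position: [488.5, 180.5, 93.5]
orientation: [-2.007, -2.416, 0.002]
wrist_force: [-0.2, 0.5, 0.4]
grip_width: 0.999
gripper_force: 0.0
```

>>> drive_tool(commands=[{"xyz": [0, 0, 0], "rotation": [0, 0, 0]}, {"xyz": [0, 0, 0], "rotation": [0, 0, 0]}, {"xyz": [0, 0, 0], "rotation": [0, 0, 0]}, {"xyz": [0, 0, 0], "rotation": [0, 0, 0]}, {"xyz": [0, 0, 0], "rotation": [0, 0, 0]}, {"xyz": [0, 0, 0], "rotation": [0, 0, 0]}, {"xyz": [0, 0, 0], "rotation": [0, 0, 0]}, {"xyz": [0, 0, 0], "rotation": [0, 0, 0]}], gripper=45)

```text
t: 11.5
position: [488.9, 180.4, 94.4]
orientation: [2.008, 2.416, -0.0]
wrist_force: [-1.5, -1.1, 6.1]
grip_width: 0.603
gripper_force: 6.0
```

```bash
python3 go.py 60 0 94
```

```text
t 11.5 now u,w,z [305.8  47.7  94.4] F [-1.5 -1.1  6.1]
shift [-0.984 -0.186  0.002] turn [ 0.      0.     -0.0009] q [-0.31  0.7  -0.21  2.2   0.51  0.29 -0.79]
```

Gripped. I'll drag it over two calls, then release, back off, close and push.

>>> drive_tool(commands=[{"xyz": [-0.04, -0.01, 0.003], "rotation": [0, 0, 0]}, {"xyz": [-0.11, -0.02, 0.003], "rotation": [0, 0, 0]}, {"xyz": [-0.19, -0.035, 0.003], "rotation": [0, 0, 0]}, {"xyz": [-0.27, -0.05, 0.003], "rotation": [0, 0, 0]}, {"xyz": [-0.35, -0.065, 0.003], "rotation": [0, 0, 0]}, {"xyz": [-0.43, -0.08, 0.003], "rotation": [0, 0, 0]}, {"xyz": [-0.51, -0.096, 0.003], "rotation": [0, 0, 0]}, {"xyz": [-0.58, -0.11, 0.003], "rotation": [0, 0, 0]}])

```text
t: 12.3
position: [489.4, 33.7, 93.9]
orientation: [2.006, 2.417, 0.006]
wrist_force: [-0.1, 4.8, 6.1]
grip_width: 0.598
gripper_force: 6.0
```

>>> drive_tool(commands=[{"xyz": [-0.07, -0.013, 0], "rotation": [0, 0, 0]}, {"xyz": [-0.14, -0.026, 0], "rotation": [0, 0, 0]}, {"xyz": [-0.21, -0.04, 0], "rotation": [0, 0, 0]}, {"xyz": [-0.28, -0.053, 0], "rotation": [0, 0, 0]}, {"xyz": [-0.34, -0.065, 0], "rotation": [0, 0, 0]}, {"xyz": [-0.38, -0.072, 0], "rotation": [0, 0, 0]}, {"xyz": [-0.404, -0.076, 0], "rotation": [0, 0, 0]}, {"xyz": [-0.404, -0.076, 0], "rotation": [0, 0, 0]}])

```text
t: 13.1
position: [489.0, -70.0, 93.9]
orientation: [2.008, 2.415, 0.003]
wrist_force: [1.3, -0.0, 6.0]
grip_width: 0.6
gripper_force: 6.0
```

>>> drive_tool(commands=[{"xyz": [0, 0, 0], "rotation": [0, 0, 0]}, {"xyz": [0, 0, 0], "rotation": [0, 0, 0]}, {"xyz": [0, 0, 0], "rotation": [0, 0, 0]}, {"xyz": [0, 0, 0], "rotation": [0, 0, 0]}, {"xyz": [0.06, 0, 0], "rotation": [0, 0, 0]}, {"xyz": [0.14, 0, 0], "rotation": [0, 0, 0]}, {"xyz": [0.22, 0, 0], "rotation": [0, 0, 0]}, {"xyz": [0.22, 0, 0], "rotation": [0, 0, 0]}], gripper=93)

```text
t: 13.9
position: [477.9, -13.2, 93.4]
orientation: [-2.003, -2.419, -0.001]
wrist_force: [-0.2, -0.3, -0.3]
grip_width: 1.003
gripper_force: 0.0
```

>>> drive_tool(commands=[{"xyz": [0, 0, 0], "rotation": [0, 0, 0]}, {"xyz": [0, 0, 0], "rotation": [0, 0, 0]}, {"xyz": [0, 0, 0], "rotation": [0, 0, 0]}, {"xyz": [0, 0, 0], "rotation": [0, 0, 0]}, {"xyz": [0, 0, 0], "rotation": [0, 0, 0]}, {"xyz": [0, 0, 0], "rotation": [0, 0, 0]}, {"xyz": [0, 0, 0], "rotation": [0, 0, 0]}, {"xyz": [0, 0, 0], "rotation": [0, 0, 0]}], gripper=12)

```text
t: 14.7
position: [478.1, -15.8, 93.5]
orientation: [2.008, 2.416, -0.0]
wrist_force: [0.0, -0.8, 0.0]
grip_width: 0.359
gripper_force: 0.0
```

```bash
python3 go.py 0 0 94
```

```text
t 14.7 now u,w,z [115.1   0.3  93.5] F [ 0.  -0.8  0. ]
shift [-0.461  0.001 -0.002] turn [ 0.      0.     -0.0009] q [ 0.05  0.69 -0.2   2.3   0.65  0.21 -0.56]
```

>>> drive_tool(commands=[{"xyz": [0, 0, 0], "rotation": [0, 0, 0]}, {"xyz": [0, 0, 0], "rotation": [0, 0, 0]}, {"xyz": [0, 0, 0], "rotation": [0, 0, 0]}, {"xyz": [-0.04, 0, 0], "rotation": [0, 0, 0]}, {"xyz": [-0.08, 0, 0], "rotation": [0, 0, 0]}, {"xyz": [-0.12, 0, 0], "rotation": [0, 0, 0]}, {"xyz": [-0.16, 0, 0], "rotation": [0, 0, 0]}, {"xyz": [-0.2, 0, 0], "rotation": [0, 0, 0]}])

```text
t: 15.5
position: [487.3, -66.1, 93.4]
orientation: [-2.009, -2.415, -0.0]
wrist_force: [-0.1, 1.0, 0.3]
grip_width: 0.127
gripper_force: 0.5
```

>>> drive_tool(commands=[{"xyz": [-0.04, 0, 0], "rotation": [0, 0, 0]}, {"xyz": [-0.08, 0, 0], "rotation": [0, 0, 0]}, {"xyz": [-0.12, 0, 0], "rotation": [0, 0, 0]}, {"xyz": [-0.16, 0, 0], "rotation": [0, 0, 0]}, {"xyz": [-0.2, 0, 0], "rotation": [0, 0, 0]}, {"xyz": [-0.23, 0, 0], "rotation": [0, 0, 0]}, {"xyz": [-0.26, 0, 0], "rotation": [0, 0, 0]}, {"xyz": [-0.26, 0, 0], "rotation": [0, 0, 0]}])

```text
t: 16.3
position: [499.2, -130.2, 93.4]
orientation: [2.01, 2.414, -0.001]
wrist_force: [-1.1, 0.8, 0.8]
grip_width: 0.131
gripper_force: 0.0
```

>>> drive_tool(commands=[{"xyz": [0.04, 0, -0.04], "rotation": [0, 0, 0]}, {"xyz": [0.12, 0, -0.16], "rotation": [0, 0, 0]}, {"xyz": [0.26, 0.04, -0.24], "rotation": [0, 0, 0]}, {"xyz": [0.42, 0.1, -0.24], "rotation": [0, 0, 0]}, {"xyz": [0.58, 0.18, -0.24], "rotation": [0, 0, 0]}, {"xyz": [0.74, 0.26, -0.24], "rotation": [0, 0, 0]}, {"xyz": [0.9, 0.34, -0.24], "rotation": [0, 0, 0]}, {"xyz": [1.0, 0.4, -0.24], "rotation": [0, 0, 0]}])

```text
t: 17.1
position: [551.3, 140.3, 154.5]
orientation: [-2.003, -2.42, -0.003]
wrist_force: [0.3, -0.6, 0.0]
grip_width: 0.125
gripper_force: 0.0
```

>>> drive_tool(commands=[{"xyz": [0.12, 0.03, 0], "rotation": [0, 0, 0]}, {"xyz": [0.26, 0.06, 0], "rotation": [0, 0, 0]}, {"xyz": [0.4, 0.09, 0], "rotation": [0, 0, 0]}, {"xyz": [0.52, 0.12, 0], "rotation": [0, 0, 0]}, {"xyz": [0.6, 0.14, 0], "rotation": [0, 0, 0]}, {"xyz": [0.6, 0.14, 0], "rotation": [0, 0, 0]}, {"xyz": [0.6, 0.14, 0], "rotation": [0, 0, 0]}, {"xyz": [0.6, 0.14, 0], "rotation": [0, 0, 0]}], gripper=93)

```text
t: 17.9
position: [558.7, 287.3, 153.4]
orientation: [2.01, 2.414, -0.002]
wrist_force: [-0.5, -0.3, 0.3]
grip_width: 0.77
gripper_force: 0.0
```

```bash
python3 go.py 399.7 134.9 94; python3 - <<'E'
from meas import *
im,d,P=cloud("top")
a=np.array([.188,-.982,0]);n=np.array([.982,.188,0]);M=np.array([499.5,-129,0])
X=(P-M)@a;W=(P-M)@n
m=(abs(W)<30)&(X>-60)&(X<130)&(P[...,2]>36)&(P[...,2]<50)&(im.min(-1)>110)
k,l,s,c=cv2.connectedComponentsWithStats(m.astype(np.uint8))
for i in range(1,k):
    q=l==i
    if q.sum()>30:print(q.sum(),cv2.minEnclosingCircle(np.stack([X[q],W[q]],-1).astype(np.float32)),np.median(P[q][:,2]))
im,d,P=cloud("wrist");
for r in pots(P,im):print(r)
E
```

```text
t 17.9 now u,w,z [397.6 136.4 153.4] F [-0.5 -0.3  0.3]
shift [ 0.008 -0.006  0.238] turn [-0.0001  0.0002 -0.0011] q [-0.31  0.7  -0.39  1.92  0.45  0.61 -0.81]
797 ((64.75061798095703, 1.8213436603546143), 55.437408447265625) 44.4880482433573
(array([317., 229.]), array([555.3, 290.7]), 27.4, array([555.1, 292.1,  43.6]))
```

>>> drive_tool(commands=[{"xyz": [0.013, -0.01, 0], "rotation": [0, 0, 0]}, {"xyz": [0.013, -0.01, 0], "rotation": [0, 0, 0]}, {"xyz": [0.013, -0.01, 0.02], "rotation": [0, 0, 0]}, {"xyz": [0.013, -0.01, 0.08], "rotation": [0, 0, 0]}, {"xyz": [0.013, -0.01, 0.16], "rotation": [0, 0, 0]}, {"xyz": [0.013, -0.01, 0.22], "rotation": [0, 0, 0]}, {"xyz": [0.013, -0.01, 0.238], "rotation": [0, 0, 0]}, {"xyz": [0.013, -0.01, 0.238], "rotation": [0, 0, 0]}])

```text
t: 18.8
position: [555.2, 291.7, 92.7]
orientation: [-2.007, -2.416, 0.003]
wrist_force: [0.9, 0.2, 0.2]
grip_width: 1.004
gripper_force: 0.0
```

>>> drive_tool(commands=[{"xyz": [0, 0, 0], "rotation": [0, 0, 0]}, {"xyz": [0, 0, 0], "rotation": [0, 0, 0]}, {"xyz": [0, 0, 0], "rotation": [0, 0, 0]}, {"xyz": [0, 0, 0], "rotation": [0, 0, 0]}, {"xyz": [0, 0, 0], "rotation": [0, 0, 0]}, {"xyz": [0, 0, 0], "rotation": [0, 0, 0]}, {"xyz": [0, 0, 0], "rotation": [0, 0, 0]}, {"xyz": [0, 0, 0], "rotation": [0, 0, 0]}], gripper=45)

```text
t: 19.6
position: [555.7, 291.7, 94.2]
orientation: [2.008, 2.416, -0.0]
wrist_force: [-1.5, -1.2, 4.2]
grip_width: 0.605
gripper_force: 6.0
```

```bash
python3 go.py 60 0 94
```

```text
t 19.6 now u,w,z [402.6 134.3  94.2] F [-1.5 -1.2  4.2]
shift [-1.374e+00 -5.300e-01  1.000e-03] turn [ 0.      0.     -0.0009] q [-0.36  0.78 -0.33  1.95  0.5   0.5  -0.86]
```

>>> drive_tool(commands=[{"xyz": [-0.05, -0.02, 0.003], "rotation": [0, 0, 0]}, {"xyz": [-0.13, -0.05, 0.003], "rotation": [0, 0, 0]}, {"xyz": [-0.22, -0.085, 0.003], "rotation": [0, 0, 0]}, {"xyz": [-0.32, -0.123, 0.003], "rotation": [0, 0, 0]}, {"xyz": [-0.42, -0.162, 0.003], "rotation": [0, 0, 0]}, {"xyz": [-0.52, -0.2, 0.003], "rotation": [0, 0, 0]}, {"xyz": [-0.62, -0.239, 0.003], "rotation": [0, 0, 0]}, {"xyz": [-0.72, -0.277, 0.003], "rotation": [0, 0, 0]}])

```text
t: 20.4
position: [521.5, 103.1, 93.9]
orientation: [2.006, 2.417, 0.008]
wrist_force: [2.0, 4.7, 5.3]
grip_width: 0.6
gripper_force: 6.0
```

>>> drive_tool(commands=[{"xyz": [-0.1, -0.039, 0], "rotation": [0, 0, 0]}, {"xyz": [-0.2, -0.077, 0], "rotation": [0, 0, 0]}, {"xyz": [-0.3, -0.116, 0], "rotation": [0, 0, 0]}, {"xyz": [-0.4, -0.154, 0], "rotation": [0, 0, 0]}, {"xyz": [-0.5, -0.193, 0], "rotation": [0, 0, 0]}, {"xyz": [-0.58, -0.224, 0], "rotation": [0, 0, 0]}, {"xyz": [-0.654, -0.253, 0], "rotation": [0, 0, 0]}, {"xyz": [-0.654, -0.253, 0], "rotation": [0, 0, 0]}])

```text
t: 21.2
position: [488.2, -72.9, 93.6]
orientation: [2.011, 2.412, 0.0]
wrist_force: [0.6, -5.9, 7.1]
grip_width: 0.601
gripper_force: 6.0
```

>>> drive_tool(commands=[{"xyz": [0, 0, 0], "rotation": [0, 0, 0]}, {"xyz": [0, 0, 0], "rotation": [0, 0, 0]}, {"xyz": [0, 0, 0], "rotation": [0, 0, 0]}, {"xyz": [0, 0, 0], "rotation": [0, 0, 0]}, {"xyz": [0.06, 0, 0], "rotation": [0, 0, 0]}, {"xyz": [0.14, 0, 0], "rotation": [0, 0, 0]}, {"xyz": [0.22, 0, 0], "rotation": [0, 0, 0]}, {"xyz": [0.22, 0, 0], "rotation": [0, 0, 0]}], gripper=93)

```text
t: 22.0
position: [477.9, -13.1, 93.2]
orientation: [-2.002, -2.42, -0.002]
wrist_force: [-0.0, 1.1, -0.5]
grip_width: 1.002
gripper_force: 0.0
```

>>> drive_tool(commands=[{"xyz": [0, 0, 0], "rotation": [0, 0, 0]}, {"xyz": [0, 0, 0], "rotation": [0, 0, 0]}, {"xyz": [0, 0, 0], "rotation": [0, 0, 0]}, {"xyz": [0, 0, 0], "rotation": [0, 0, 0]}, {"xyz": [0, 0, 0], "rotation": [0, 0, 0]}, {"xyz": [0, 0, 0], "rotation": [0, 0, 0]}, {"xyz": [0, 0, 0], "rotation": [0, 0, 0]}, {"xyz": [0, 0, 0], "rotation": [0, 0, 0]}], gripper=12)

```text
t: 22.8
position: [478.1, -16.1, 93.2]
orientation: [-2.008, -2.416, 0.0]
wrist_force: [-0.5, -0.1, -0.2]
grip_width: 0.361
gripper_force: 0.0
```

```bash
python3 go.py 0 0 94
```

```text
t 22.8 now u,w,z [114.9   0.2  93.2] F [-0.5 -0.1 -0.2]
shift [-0.46   0.002 -0.003] turn [-0.      0.     -0.0009] q [ 0.07  0.69 -0.23  2.3   0.71  0.22 -0.62]
```

>>> drive_tool(commands=[{"xyz": [0, 0, 0], "rotation": [0, 0, 0]}, {"xyz": [0, 0, 0], "rotation": [0, 0, 0]}, {"xyz": [0, 0, 0], "rotation": [0, 0, 0]}, {"xyz": [-0.04, 0, 0], "rotation": [0, 0, 0]}, {"xyz": [-0.08, 0, 0], "rotation": [0, 0, 0]}, {"xyz": [-0.12, 0, 0], "rotation": [0, 0, 0]}, {"xyz": [-0.16, 0, 0], "rotation": [0, 0, 0]}, {"xyz": [-0.2, 0, 0], "rotation": [0, 0, 0]}])

```text
t: 23.6
position: [487.4, -66.3, 93.2]
orientation: [-2.009, -2.415, -0.0]
wrist_force: [-0.3, 1.4, 1.5]
grip_width: 0.131
gripper_force: 0.7
```

>>> drive_tool(commands=[{"xyz": [-0.04, 0, 0], "rotation": [0, 0, 0]}, {"xyz": [-0.08, 0, 0], "rotation": [0, 0, 0]}, {"xyz": [-0.12, 0, 0], "rotation": [0, 0, 0]}, {"xyz": [-0.16, 0, 0], "rotation": [0, 0, 0]}, {"xyz": [-0.2, 0, 0], "rotation": [0, 0, 0]}, {"xyz": [-0.23, 0, 0], "rotation": [0, 0, 0]}, {"xyz": [-0.255, 0, 0], "rotation": [0, 0, 0]}, {"xyz": [-0.255, 0, 0], "rotation": [0, 0, 0]}])

```text
t: 24.4
position: [499.0, -129.1, 93.2]
orientation: [2.01, 2.414, -0.001]
wrist_force: [-0.0, -0.2, -0.5]
grip_width: 0.127
gripper_force: 0.0
```

>>> drive_tool(commands=[{"xyz": [0.06, 0, -0.02], "rotation": [0, 0, 0]}, {"xyz": [0.2, 0, -0.1], "rotation": [0, 0, 0]}, {"xyz": [0.34, 0, -0.24], "rotation": [0, 0, 0]}, {"xyz": [0.42, 0, -0.42], "rotation": [0, 0, 0]}, {"xyz": [0.42, 0, -0.6], "rotation": [0, 0, 0]}, {"xyz": [0.42, 0, -0.8], "rotation": [0, 0, 0]}, {"xyz": [0.42, 0, -1.0], "rotation": [0, 0, 0]}, {"xyz": [0.42, 0, -1.0], "rotation": [0, 0, 0]}], gripper=0)

```text
t: 25.2
position: [481.1, -22.6, 349.0]
orientation: [2.002, 2.411, 0.008]
wrist_force: [0.5, -0.7, -0.6]
grip_width: 0.005
gripper_force: 0.0
```

```bash
python3 go.py -245 0 390; python3 - <<'E'
from meas import *
a=np.array([.188,-.982,0]);n=np.array([.982,.188,0]);M=np.array([499.5,-129,0])
for nm in("top","side"):
    im,d,P=cloud(nm);save(im,nm+"3")
    X=(P-M)@a;W=(P-M)@n;Z=P[...,2]
    m=(abs(W)<30)&(X>-60)&(X<130)&(Z>36)&(Z<50)&(im.min(-1)>110)
    q=np.stack([X[m],W[m]],-1);print(nm,m.sum(),q.min(0) if len(q) else 0,q.max(0) if len(q) else 0)
    m=(abs(W)<46)&(X>80)&(X<260)&(Z>90)&(Z<270)
    if nm=="side":
        m2=m&(abs(W)<40)&(X>140)
        f=np.polyfit(Z[m2],X[m2],1);print("outer face slope",f,"X at 56,250",np.polyval(f,[56,250]),X[m].min(),X[m].max(),Z[m].max())
        for z in range(100,260,20):
            k=m&(abs(Z-z)<10)&(abs(W)>15);print(z,np.round(np.percentile(X[k],[5,50,95]),1))
E
```

```text
t 25.2 now u,w,z [108.    1.9 349. ] F [ 0.5 -0.7 -0.6]
shift [-1.412 -0.    -0.16 ] turn [ 0.0014  0.0005 -0.0007] q [ 0.48  0.31 -0.7   2.06  0.27  0.85 -0.19]
top 851 [  8.61566189 -28.1288866 ] [129.78609187  26.51046994]
side 62 [ 16.8966483  -25.56326337] [ 92.44156935 -12.95506674]
outer face slope [-2.13171445e-01  2.13591088e+02] X at 56,250 [201.65348707 160.29822679] 113.52135476397781 194.4054865099581 254.16530832436644
100 [188.3 190.7 193.2]
120 [184.8 186.9 189.1]
140 [180.9 183.1 185.3]
160 [177.1 179.3 181.4]
180 [173.2 175.5 177.8]
200 [169.8 172.  174. ]
220 [166.1 168.4 170.4]
240 [119.8 163.4 166.6]
```

View pics/top3.png

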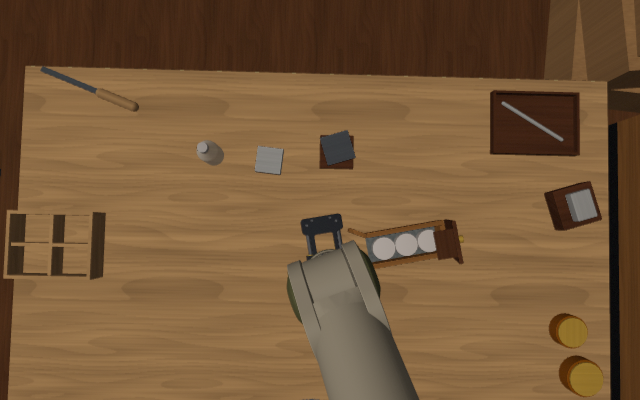

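The top view shows three pots in single file inside the lane, at (384,248), (406,244) and (428,240). The bystanders look unmoved. The lid stands at about 1.39 rad, so next I go over and behind it with closed fingers.

>>> drive_tool(commands=[{"xyz": [0, 0, -0.12], "rotation": [0, 0, 0]}, {"xyz": [-0.06, 0, -0.19], "rotation": [0, 0, 0]}, {"xyz": [-0.2, 0, -0.19], "rotation": [0, 0, 0]}, {"xyz": [-0.35, 0, -0.19], "rotation": [0, 0, 0]}, {"xyz": [-0.5, 0, -0.19], "rotation": [0, 0, 0]}, {"xyz": [-0.65, 0, -0.19], "rotation": [0, 0, 0]}, {"xyz": [-0.8, 0, -0.19], "rotation": [0, 0, 0]}, {"xyz": [-0.95, 0, -0.19], "rotation": [0, 0, 0]}])

```text
t: 26.1
position: [522.8, -258.7, 388.5]
orientation: [-2.005, -2.414, 0.002]
wrist_force: [0.2, 0.1, -0.1]
grip_width: 0.008
gripper_force: 0.0
```

>>> drive_tool(commands=[{"xyz": [-0.15, 0, 0], "rotation": [0, 0, 0]}, {"xyz": [-0.26, 0, 0], "rotation": [0, 0, 0]}, {"xyz": [-0.295, 0, 0], "rotation": [0, 0, 0]}, {"xyz": [-0.295, 0, 0.04], "rotation": [0, 0, 0]}, {"xyz": [-0.295, 0, 0.14], "rotation": [0, 0, 0]}, {"xyz": [-0.295, 0, 0.24], "rotation": [0, 0, 0]}, {"xyz": [-0.295, 0, 0.29], "rotation": [0, 0, 0]}, {"xyz": [-0.295, 0, 0.29], "rotation": [0, 0, 0]}])

```text
t: 26.9
position: [536.0, -328.7, 316.1]
orientation: [-2.003, -2.415, 0.001]
wrist_force: [1.1, -0.6, -0.1]
grip_width: 0.004
gripper_force: 0.0
```

```bash
python3 go.py -173 0 318; python3 - <<'E'
import numpy as np
r=180;p=None
for th in np.linspace(1.389,0,41):
    X=190-r*np.cos(th)+8*np.sin(th)+7.5;z=140+r*np.sin(th)+8*np.cos(th)
    if p is None:p=(X,z)
    print(f"{th:.2f} {(p[0]-X)/250:.3f} {(p[1]-z)/250:.3f}",end=" | ")
print(p)
E
```

```text
t 26.9 now u,w,z [-203.    -1.7  316.1] F [ 1.1 -0.6 -0.1]
shift [ 0.12   0.006 -0.007] turn [-0.0005 -0.0004 -0.0005] q [ 0.84  0.52 -0.57  1.79  0.34  0.93  0.31]
1.39 0.000 0.000 | 1.35 0.025 0.004 | 1.32 0.049 0.009 | 1.28 0.074 0.014 | 1.25 0.098 0.021 | 1.22 0.122 0.028 | 1.18 0.146 0.036 | 1.15 0.169 0.045 | 1.11 0.192 0.054 | 1.08 0.215 0.065 | 1.04 0.237 0.076 | 1.01 0.259 0.088 | 0.97 0.281 0.101 | 0.94 0.302 0.115 | 0.90 0.322 0.129 | 0.87 0.342 0.144 | 0.83 0.362 0.159 | 0.80 0.381 0.176 | 0.76 0.399 0.193 | 0.73 0.417 0.210 | 0.69 0.434 0.229 | 0.66 0.451 0.247 | 0.63 0.466 0.267 | 0.59 0.482 0.287 | 0.56 0.496 0.307 | 0.52 0.510 0.328 | 0.49 0.523 0.349 | 0.45 0.535 0.371 | 0.42 0.547 0.393 | 0.38 0.557 0.416 | 0.35 0.567 0.439 | 0.31 0.577 0.462 | 0.28 0.585 0.486 | 0.24 0.592 0.510 | 0.21 0.599 0.534 | 0.17 0.605 0.558 | 0.14 0.610 0.583 | 0.10 0.614 0.607 | 0.07 0.617 0.632 | 0.03 0.620 0.657 | 0.00 0.621 0.682 | (np.float64(172.82477816497737), np.float64(318.4800645097161))
```

>>> drive_tool(commands=[{"xyz": [0.04, 0, 0], "rotation": [0, 0, 0]}, {"xyz": [0.08, 0, 0], "rotation": [0, 0, 0]}, {"xyz": [0.1, 0, 0], "rotation": [0, 0, 0]}, {"xyz": [0.12, 0, 0], "rotation": [0, 0, 0]}, {"xyz": [0.145, 0, 0.004], "rotation": [0, 0, 0]}, {"xyz": [0.17, 0, 0.009], "rotation": [0, 0, 0]}, {"xyz": [0.195, 0, 0.014], "rotation": [0, 0, 0]}, {"xyz": [0.218, 0, 0.021], "rotation": [0, 0, 0]}])

```text
t: 27.7
position: [526.7, -276.7, 313.0]
orientation: [2.008, 2.416, 0.0]
wrist_force: [0.6, -0.4, 2.0]
grip_width: 0.006
gripper_force: 0.8
```

```bash
python3 go.py -148.3 0 313.2
```

```text
t 27.7 now u,w,z [-150.1   -1.1  313. ] F [ 0.6 -0.4  2. ]
shift [ 0.008  0.004 -0.001] turn [ 0.      0.     -0.0009] q [ 0.79  0.49 -0.58  1.87  0.34  0.88  0.23]
```

>>> drive_tool(commands=[{"xyz": [0.024, 0, 0.007], "rotation": [0, 0, 0]}, {"xyz": [0.048, 0, 0.015], "rotation": [0, 0, 0]}, {"xyz": [0.071, 0, 0.024], "rotation": [0, 0, 0]}, {"xyz": [0.094, 0, 0.033], "rotation": [0, 0, 0]}, {"xyz": [0.117, 0, 0.044], "rotation": [0, 0, 0]}, {"xyz": [0.139, 0, 0.055], "rotation": [0, 0, 0]}, {"xyz": [0.161, 0, 0.067], "rotation": [0, 0, 0]}, {"xyz": [0.183, 0, 0.08], "rotation": [0, 0, 0]}])

```text
t: 28.5
position: [518.1, -231.7, 292.6]
orientation: [-2.008, -2.416, 0.0]
wrist_force: [-0.2, -1.3, 0.7]
grip_width: 0.006
gripper_force: 0.6
```

```bash
python3 go.py -102.5 0 293.2; python3 - <<'E'
from meas import *
a=np.array([.188,-.982,0]);n=np.array([.982,.188,0]);M=np.array([499.5,-129,0])
im,d,P=cloud("side");save(im,"side4")
X=(P-M)@a;W=(P-M)@n;Z=P[...,2]
m=(abs(W)<42)&(abs(W)>22)&(X>60)&(X<200)&(Z>80)&(Z<230)
f=np.polyfit(Z[m],X[m],1);print(m.sum(),f,np.pi/2-np.arctan(-f[0]))
E
```

```text
t 28.5 now u,w,z [-104.3   -1.   292.6] F [-0.2 -1.3  0.7]
shift [ 0.007  0.004 -0.002] turn [-0.0001 -0.     -0.0009] q [ 0.73  0.48 -0.57  1.95  0.35  0.81  0.14]
2244 [ -0.68917549 239.6054366 ] 0.9673721344774425
```

View pics/side4.png

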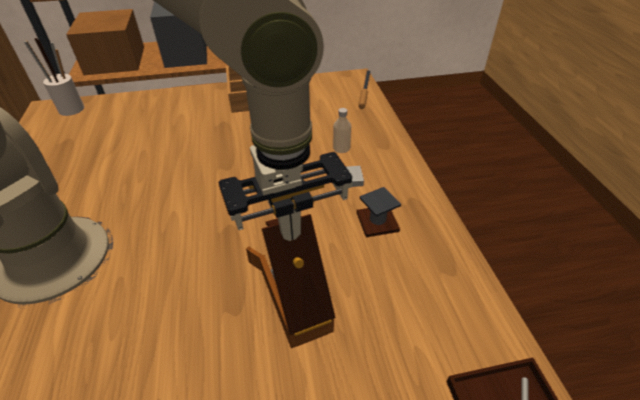

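The side view shows the lid partly lowered (fit 0.967 rad, as modelled), with the finger on it at about (290,225) beyond the knob at (298,262). I'll continue along the arc.

>>> drive_tool(commands=[{"xyz": [0.021, 0, 0.014], "rotation": [0, 0, 0]}, {"xyz": [0.041, 0, 0.028], "rotation": [0, 0, 0]}, {"xyz": [0.061, 0, 0.043], "rotation": [0, 0, 0]}, {"xyz": [0.081, 0, 0.058], "rotation": [0, 0, 0]}, {"xyz": [0.1, 0, 0.075], "rotation": [0, 0, 0]}, {"xyz": [0.118, 0, 0.092], "rotation": [0, 0, 0]}, {"xyz": [0.136, 0, 0.109], "rotation": [0, 0, 0]}, {"xyz": [0.153, 0, 0.128], "rotation": [0, 0, 0]}])

```text
t: 29.35
position: [511.3, -194.1, 260.6]
orientation: [-2.008, -2.416, 0.0]
wrist_force: [-0.0, -0.2, 0.7]
grip_width: 0.002
gripper_force: 0.4
```

>>> drive_tool(commands=[{"xyz": [0.017, 0, 0.018], "rotation": [0, 0, 0]}, {"xyz": [0.032, 0, 0.038], "rotation": [0, 0, 0]}, {"xyz": [0.048, 0, 0.058], "rotation": [0, 0, 0]}, {"xyz": [0.062, 0, 0.078], "rotation": [0, 0, 0]}, {"xyz": [0.076, 0, 0.099], "rotation": [0, 0, 0]}, {"xyz": [0.089, 0, 0.12], "rotation": [0, 0, 0]}, {"xyz": [0.101, 0, 0.142], "rotation": [0, 0, 0]}, {"xyz": [0.113, 0, 0.164], "rotation": [0, 0, 0]}])

```text
t: 30.15
position: [506.1, -166.5, 219.5]
orientation: [-2.008, -2.416, 0.0]
wrist_force: [-0.6, -0.4, 0.5]
grip_width: 0.008
gripper_force: 0.3
```

>>> drive_tool(commands=[{"xyz": [0.005, 0, 0.011], "rotation": [0, 0, 0]}, {"xyz": [0.01, 0, 0.023], "rotation": [0, 0, 0]}, {"xyz": [0.015, 0, 0.034], "rotation": [0, 0, 0]}, {"xyz": [0.02, 0, 0.046], "rotation": [0, 0, 0]}, {"xyz": [0.025, 0, 0.057], "rotation": [0, 0, 0]}, {"xyz": [0.03, 0, 0.069], "rotation": [0, 0, 0]}, {"xyz": [0.034, 0, 0.081], "rotation": [0, 0, 0]}, {"xyz": [0.038, 0, 0.093], "rotation": [0, 0, 0]}])

```text
t: 30.95
position: [504.4, -157.3, 196.5]
orientation: [2.008, 2.416, 0.0]
wrist_force: [1.0, 0.3, 0.2]
grip_width: 0.006
gripper_force: 0.3
```

```bash
python3 go.py -17.5 0 148
```

```text
t 30.95 now u,w,z [-28.8  -0.5 196.5] F [1.  0.3 0.2]
shift [0.045 0.002 0.194] turn [ 0.      0.     -0.0009] q [ 0.53  0.56 -0.48  2.12  0.48  0.56 -0.11]
```

>>> drive_tool(commands=[{"xyz": [0.003, 0, 0.013], "rotation": [0, 0, 0]}, {"xyz": [0.006, 0, 0.026], "rotation": [0, 0, 0]}, {"xyz": [0.009, 0, 0.039], "rotation": [0, 0, 0]}, {"xyz": [0.012, 0, 0.052], "rotation": [0, 0, 0]}, {"xyz": [0.015, 0, 0.065], "rotation": [0, 0, 0]}, {"xyz": [0.018, 0, 0.078], "rotation": [0, 0, 0]}, {"xyz": [0.021, 0, 0.091], "rotation": [0, 0, 0]}, {"xyz": [0.023, 0, 0.104], "rotation": [0, 0, 0]}])

```text
t: 31.75
position: [503.4, -151.7, 170.4]
orientation: [-2.008, -2.416, 0.0]
wrist_force: [-0.6, 0.7, 0.8]
grip_width: 0.005
gripper_force: 0.3
```

>>> drive_tool(commands=[{"xyz": [0.002, 0, 0.012], "rotation": [0, 0, 0]}, {"xyz": [0.004, 0, 0.024], "rotation": [0, 0, 0]}, {"xyz": [0.005, 0, 0.036], "rotation": [0, 0, 0]}, {"xyz": [0.006, 0, 0.047], "rotation": [0, 0, 0]}, {"xyz": [0.007, 0, 0.057], "rotation": [0, 0, 0]}, {"xyz": [0.008, 0, 0.066], "rotation": [0, 0, 0]}, {"xyz": [0.008, 0, 0.074], "rotation": [0, 0, 0]}, {"xyz": [0.008, 0, 0.08], "rotation": [0, 0, 0]}])

```text
t: 32.55
position: [503.0, -149.8, 150.5]
orientation: [-2.008, -2.416, 0.0]
wrist_force: [-0.1, 0.4, -0.1]
grip_width: 0.004
gripper_force: 0.3
```

```bash
python3 go.py -17.5 0 148; python3 - <<'E'
from meas import *
a=np.array([.188,-.982,0]);n=np.array([.982,.188,0]);M=np.array([499.5,-129,0])
im,d,P=cloud("side")
X=(P-M)@a;W=(P-M)@n;Z=P[...,2]
m=(abs(W)<42)&(abs(W)>20)&(X>40)&(X<185)&(Z>50)&(Z<110)
f=np.polyfit(X[m],Z[m],1);print(m.sum(),f)
E
```

```text
t 32.55 now u,w,z [-21.   -0.4 150.5] F [-0.1  0.4 -0.1]
shift [0.014 0.002 0.01 ] turn [-0.     -0.     -0.0008] q [ 0.46  0.62 -0.41  2.16  0.55  0.46 -0.19]
1527 [-1.12515139e-02  6.65717502e+01]
```

>>> drive_tool(commands=[{"xyz": [0, 0, 0.002], "rotation": [0, 0, 0]}, {"xyz": [0, 0, 0.004], "rotation": [0, 0, 0]}, {"xyz": [0, 0, 0.006], "rotation": [0, 0, 0]}, {"xyz": [0, 0, 0.008], "rotation": [0, 0, 0]}, {"xyz": [0, 0, 0.01], "rotation": [0, 0, 0]}, {"xyz": [0, 0, 0.012], "rotation": [0, 0, 0]}, {"xyz": [0, 0, 0.014], "rotation": [0, 0, 0]}, {"xyz": [0, 0, 0.014], "rotation": [0, 0, 0]}])

```text
t: 33.4
position: [503.0, -149.7, 148.7]
orientation: [2.007, 2.415, -0.001]
wrist_force: [-5.5, 1.0, 23.2]
grip_width: 0.007
gripper_force: 11.3
```

The lid has reached a firm stop at 23 N. I'll lift off and check.

>>> drive_tool(commands=[{"xyz": [0, 0, -0.014], "rotation": [0, 0, 0]}, {"xyz": [0, 0, -0.04], "rotation": [0, 0, 0]}, {"xyz": [0, 0, -0.1], "rotation": [0, 0, 0]}, {"xyz": [0.1, 0, -0.2], "rotation": [0, 0, 0]}, {"xyz": [0.2, 0, -0.3], "rotation": [0, 0, 0]}, {"xyz": [0.35, 0, -0.4], "rotation": [0, 0, 0]}, {"xyz": [0.5, 0, -0.4], "rotation": [0, 0, 0]}, {"xyz": [0.6, 0, -0.4], "rotation": [0, 0, 0]}])

```text
t: 34.2
position: [475.4, -0.2, 248.4]
orientation: [2.006, 2.416, 0.003]
wrist_force: [0.9, -0.5, 0.6]
grip_width: 0.006
gripper_force: 0.0
```

```bash
python3 - <<'E'
from meas import *
a=np.array([.188,-.982,0]);n=np.array([.982,.188,0]);M=np.array([499.5,-129,0])
for nm in("side","top"):
    im,d,P=cloud(nm);save(im,nm+"5")
    X=(P-M)@a;W=(P-M)@n;Z=P[...,2];x,y=P[...,0],P[...,1]
    m=(abs(W)<42)&(abs(W)>12)&(X>0)&(X<185)&(Z>50)&(Z<110)
    print(nm,m.sum(),np.polyfit(X[m],Z[m],1),[round(float(np.median(Z[m&(abs(X-c)<10)])),1) for c in(10,50,90,130,175)])
    for bx in((690,800,-100,10),(670,765,80,170),(690,770,225,300)):
        k=(x>bx[0])&(x<bx[1])&(y>bx[2])&(y<bx[3])&(Z>12);q=P[k];print(np.round(q.min(0)),np.round(q.max(0)))
E
```

```text
side 2494 [-5.63689948e-04  6.46326431e+01] [64.5, 64.6, 64.8, 64.6, 64.7]
[703. -91.  12.] [791.  -5.  79.]
[686.  85.  12.] [755. 155.  25.]
[706. 234.  12.] [757. 276. 133.]
top 1920 [1.09766117e-03 6.48867781e+01] [64.7, 65.2, 65.0, 65.2, 65.1]
[701. -88.  12.] [788.  -3.  83.]
[683.  89.  12.] [753. 158.  28.]
[703. 238.  12.] [754. 290. 136.]
```

View pics/side5.png

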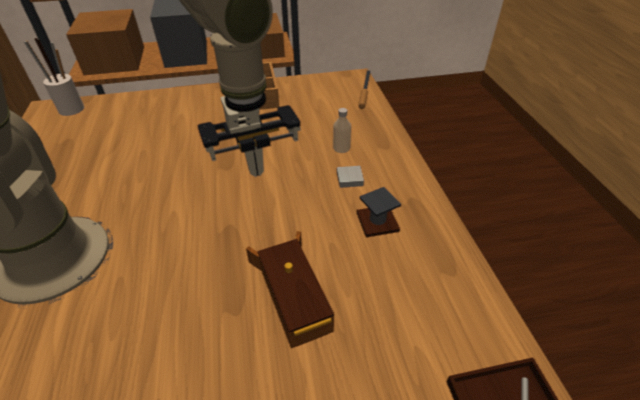

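The side view shows the lid flat on the case (knob at about (288,267), top at 64.6 mm with no slope). The gripper is clear at (255,150), and the bystanders are unmoved.

```bash
python3 -c "
from plant import env
print(env.close_job())"
```

```text
the job is handed in; nothing more can be done
None
```

All three pots stand in single file fully inside the case, the lid was lowered gently and measures fully closed, the spray bottle, steel block and stand have not moved, and the job was handed in at about 34 s.

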